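# Set the sprung stop and seat a rail for trimming

## Task

On the cutting jig, swing the sprung steel stop bar out of its parked position, past its over-centre point, until it snaps home across the board in front of the fence. Then slide the hardwood rail flat along the board until its long side is flush against the fence and its end butts the stop bar, and hold it pressed against the bar for about half a second with a steady push of about 10 N. Handle both gently (never push either with more than 20 N), leave the rail seated there and the bar home, let go of everything, and do not disturb the other things on the bench or board.

Things in the scene. Friction and masses are not known exactly. Their poses are not given: they have to be found in the camera images.
- jig: Jig fixed to the bench: pale wood board 18 mm thick, x -120 to +150, y -240 to +240 mm from its origin on the bench; x away from the robot, y along the fence towards the stop. Fence 22 mm thick, top 63 mm above the bench: its face towards the robot is the plane x = +60 mm, from y -230 to +80 mm. Behind the fence's end, 66 to 80 mm above the bench, a spring strut goes from the bar's crank over a post at (123, 83).
- pivot (a point): The vertical pivot axis of the stop bar, at jig x = +76, y = +100 mm, 34 mm above the bench. Axes as the jig. Around it is a round steel hub of radius 14 mm, up to 55 mm above the bench, with the spring's crank on top up to 78 mm; the spring rod sticks out 65 mm behind its post when the bar is home.
- stop (a joint): Angle of the stop bar, rad, counter-clockwise from above. 0 = parked, bar along jig direction (+0.42, +0.91); 2.0 = home, bar along jig -x, across the board. Hard stops at both. An over-centre spring drives it to 0 below about 1.8, to 2.0 beyond. Push needed 100 mm from the pivot, square to the bar: 7 N at 0, 12 N near 1.2, none at 1.8; at home the spring holds with 8 N there.
- stop_push (a point): Where to push: on the plain steel stop bar's centre line, 100 mm from the pivot axis, half-way up; moves with the bar. x points to the free end, y to the side that leads when swinging home (push from the -y side). Bar 16 mm thick, ends 125 mm from the pivot axis, stands 22 to 46 mm above the bench. At home its face to the rail is jig y = +92 mm. Push it with at most 20 N.
- rail_mid (a point): Centre of the loose dark hardwood rail, about 0.18 kg, 45 (x) x 160 (y) x 32 mm high, lying on the board on the robot's side of the fence, off the fence, skewed, short of the stop. x across the rail (to the fence), y along it (to the stop), z up. Seated, it is at jig x = +37.5, y = +12 mm, 34 mm above the bench.
- rail_end (a point): Centre of the rail's end face nearest the stop, 80 mm from rail_mid along the rail's y; same axes. Seated, it is at jig x = +37.5, y = +92 mm.
- offcut: Bystander: pale wood offcut 40 x 60 x 22 mm lying on the jig's board near the robot-side corner on the stop's side (about jig x -90, y +170). Origin: centre of underside.
- spacer: Bystander: small plywood spacer 30 x 35 x 18 mm on the board's other robot-side corner (about jig x -97, y -200). Origin: centre of underside.
- square: Bystander: combination square lying on the bench to the left, 300 mm blade. Origin: underside, near the middle of the blade.
- plane: Bystander: hand plane 200 mm long, 90 mm high, on the bench to the right. Origin: centre of its sole.
- glue: Bystander: white glue bottle, 60 mm across, 170 mm high, behind the jig. Origin: centre of underside.
- screws: Bystander: glass jar, 66 mm across, 85 mm high, behind the jig. Origin: centre of underside.
- driver: Bystander: screwdriver lying on the bench at the right near the robot. Origin: underside, on its length.
- mallet: Bystander: wooden mallet lying on the bench at the left near the robot. Origin: underside, on its length.
There are look-alikes about, which are no part of the job. Of the things shaped like the part that bears rail_mid, the dark wooden one is meant.

How it is judged:
By the outcome, as a careful person would: the job done as asked, in the order asked, and still so for the second after the job is handed in, with the robot touching nothing.
It also fails if it takes over 72 s, if anything falls off the work surface, if the arm or the gripper's body presses on something with over 40 N, if the wrist force passes 120 N, or if a joint passes its speed limit or range.

## Robot

A 6-joint arm with a two-finger parallel gripper is mounted at the origin on the work surface. World frame = base frame: x ahead of the robot, y to its left, z up, the work surface at z = 0. Lengths are in m, angles in rad, forces in N, time in s.
With the tool pointing down it reaches from about 0.375 to 0.975 m from the base axis. Payload 3.8 kg.
Tool frame: the origin (TCP) lies midway between the tips of the shut fingers; the grasp point (between the pads) lies 19 mm behind it; x points along the fingers, y is the direction in which the jaws open and shut, and the axes are right-handed (so a half turn about x gives the same grasp; the last joint's range is limited). The gripper opens to 88 mm and grips with 3 to 60 N. Pads are 18 mm wide; open, the fingers measure 123 mm over their backs; the gripper's body (75 mm by 187 mm) begins 45 mm behind the grasp point.
Start: joints at [1.253, 0.264, 1.604, -0, 1.274, -0.037], TCP at [0.187, 0.649, 0.239] pointing down, gripper open.
Joint ranges: [-2.63, 2.63], [-0.94, 2.18], [0.31, 2.57], [-1.31, 4.45], [0, 2.66], [-2.55, 2.55]. Speed limits (rad/s): [2.57, 2.57, 3.14, 3.14, 3.14, 3.14].

## Interface

Orientations are given as a rotation vector (axis times angle).
In Python, from cell import manip, inverse_kinematics, cams, order gives the robot as it stands. Calls block until the motion is done:
- manip.move_pose(position, orientation): joint-space move of the TCP to a pose.
- manip.move_linear(position, rate=0.15, rot=None): straight line of the TCP; rot=None keeps the orientation; rate is the mean speed in m/s.
- manip.set_joints(angles): joint-space move.
- manip.set_gripper(opening, force=None): finger opening in m; force is the grip in N (None keeps the last); returns when the fingers have stopped.
- manip.dwell(seconds).
- inverse_kinematics(position, orientation): joint angles nearest the present ones, or None.
- manip.state(): the state.
- cams.capture(name): name is "scene" or "top" or "wrist"; returns a dict with "image" (384x512x3 uint8, blue, green, red), "z_map" (384x512 float32, m along the optical axis (not along the pixel's ray), 0 where there is no reading), "intrinsics" (3x3 intrinsics, pixels), "position" and "orientation" of the camera in the world; the wrist camera has in their place "T_tool_cam" (4x4, takes a point from camera to tool coordinates, whose origin is the TCP and whose axes are the tool frame's). Camera axes: x right, y down, z forward; pixel columns grow to the right and rows downward; lengths in m; the calibration is good to about 2 mm. A picture is of the moment at which its call begins: read the wrist's pose just before it.
A pose or a line that the arm cannot do raises manip.IKError and nothing moves.
- order.close_job(): hands the job in, once; it reports no verdict.
The state is a dict: "clock": time; "joint_pos": joint angles; "joint_velocities": joint speeds; "tau": joint torques, N m; "tool_pos": TCP position; "tcp_rot": TCP orientation; "contact_force": force on the tool from outside, world axes, zero at the start; "moment": the same for the moment, N m; "gripper_width": finger opening in m.
Only numpy, scipy, OpenCV 4.12 (cv2) and the standard library are available. Lean on these libraries where they do the work, as an engineer would, in place of code of your own. Each camera call takes 0.05 s, during which the arm holds its last target.

## Working session

There is one attempt and no reset: what is moved stays moved. The work goes in short steps, each a Python script; the robot and the scene stay as the last script left them, time stands still between calls to the robot, and variables do not carry over. Pictures are saved under pics/ and viewed, and the job is handed in when it is done.

```bash
ls; mkdir -p pics
cat > snap.py <<'E'
import cv2,sys,numpy as np
from cell import manip,inverse_kinematics,cams,order
def snap(n,f):
    s=manip.state(); c=cams.capture(n); cv2.imwrite(f'pics/{f}.png',c['image'])
    np.savez(f'pics/{f}.npz',tp=s['tool_pos'],tr=s['tcp_rot'],**c); return c,s
E
python3 - <<'E'
from snap import *
for n in ['scene','top']:
    c,s=snap(n,n+'0'); print(n,c['intrinsics'],c['position'],c['orientation'])
print(s)
E
```

```text
pics
scene [[355.32906198   0.         256.25770589]
 [  0.         355.32906198 191.08278617]
 [  0.           0.           1.        ]] [ 1.15894538 -0.36987431  0.82021491] [-2.13145739 -1.17939414  0.47482679]
top [[365.94307124   0.         253.25330862]
 [  0.         365.94307124 194.39172721]
 [  0.           0.           1.        ]] [ 0.47698454 -0.02235152  1.39019447] [-2.1778656   2.20276797 -0.03587991]
{'clock': 0.05, 'joint_pos': array([ 1.25309911e+00,  2.64732907e-01,  1.60532564e+00,  1.99813553e-05,
        1.27369354e+00, -3.68852620e-02]), 'joint_velocities': array([-4.67949496e-04, -1.12113528e-03, -1.23986736e-03, -2.66969059e-04,
        9.45059170e-05,  2.16246637e-03]), 'tau': array([ 3.21491996e-05, -5.03946662e+01, -3.58331752e+01,  7.32399244e-02,
        2.40393402e-02, -4.84016880e-05]), 'tool_pos': array([0.18683793, 0.6479117 , 0.23742775]), 'tcp_rot': array([ 0.21876348,  1.55993337, -0.22210623]), 'contact_force': array([ 0.38387024,  0.36951174, -0.48460211]), 'moment': array([-0.00654397,  0.03878312, -0.01680901]), 'gripper_width': 0.08802659582958638}
```

View pics/top0.png

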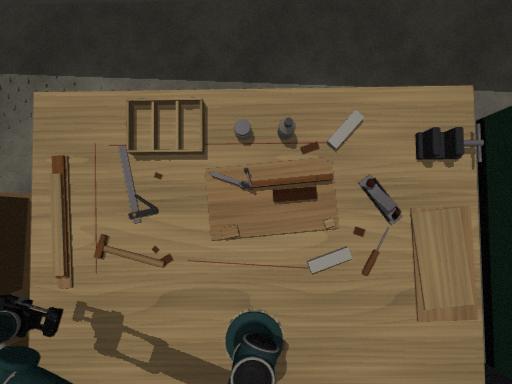

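View pics/scene0.png

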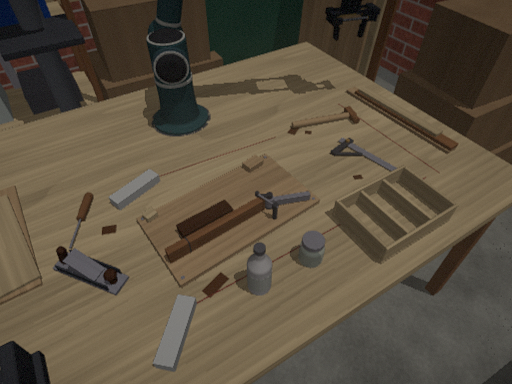

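Run:
```python
import cv2
im=cv2.imread('pics/top0.png'); c=im[145:250,195:350]
cv2.imwrite('pics/top0c.png',cv2.resize(cv2.convertScaleAbs(c,alpha=1.5),None,fx=5,fy=5,interpolation=cv2.INTER_CUBIC))
```

```text
(no output)
```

View pics/top0c.png

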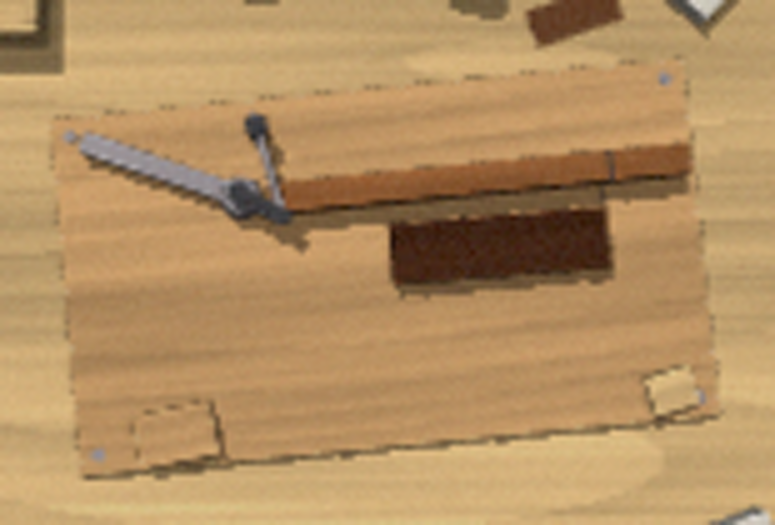

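```bash
cat >> snap.py <<'E'
from scipy.spatial.transform import Rotation as R
def camT(d,f=None):
    T=np.eye(4)
    if 'T_tool_cam' in d:
        T[:3,:3]=R.from_rotvec(d['tr']).as_matrix(); T[:3,3]=d['tp']; return T@d['T_tool_cam']
    T[:3,:3]=R.from_rotvec(d['orientation']).as_matrix(); T[:3,3]=d['position']; return T
def ray(d,px,z):
    T=camT(d); px=np.atleast_2d(px).astype(float); K=d['intrinsics']
    r=np.c_[(px[:,0]-K[0,2])/K[0,0],(px[:,1]-K[1,2])/K[1,1],np.ones(len(px))]@T[:3,:3].T
    o=T[:3,3]; return o+r*((z-o[2])/r[:,2])[:,None]
def load(f): return dict(np.load(f'pics/{f}.npz'))
def proj(d,P):
    T=np.linalg.inv(camT(d)); p=np.atleast_2d(P)@T[:3,:3].T+T[:3,3]; q=p@d['intrinsics'].T; return q[:,:2]/q[:,2:]
E
python3 - <<'E'
from snap import *
np.set_printoptions(precision=4,suppress=True)
d=load('top0')
f=lambda l:np.array(l)/5+[195,145]
B=ray(d,f([(52,118),(685,62),(718,415),(82,477)]),.018); print(B)
print(np.linalg.norm(B-np.roll(B,1,0),axis=1))
r=ray(d,f([(390,225),(605,208),(612,270),(395,287)]),.05); print(r, np.linalg.norm(r-np.roll(r,1,0),axis=1))
# fit jig
J=np.array([(.15,.24),(.15,-.24),(-.12,-.24),(-.12,.24)])
a=B[:,:2]; ac=a-a.mean(0); jc=J-J.mean(0)
yaw=np.arctan2((jc[:,0]*ac[:,1]-jc[:,1]*ac[:,0]).sum(),(jc*ac).sum()); M=np.array([[np.cos(yaw),-np.sin(yaw)],[np.sin(yaw),np.cos(yaw)]])
o=a.mean(0)-M@J.mean(0); print('jig',o,yaw, (J@M.T+o-a))
print('rail in jig',(r[:,:2]-o)@M)
print('pivot',M@[.076,.1]+o)
z=d['z_map']; 
for p in [(200,165),(250,240),(270,200)]: print(z[p[1],p[0]] if 0 else z[195,265], end=' ')
E
```

```text
[[ 0.6416  0.1768  0.018 ]
 [ 0.6779 -0.3004  0.018 ]
 [ 0.413  -0.3193  0.018 ]
 [ 0.3717  0.1557  0.018 ]]
[0.2707 0.4786 0.2655 0.4767]
[[ 0.5558 -0.0757  0.05  ]
 [ 0.5664 -0.2332  0.05  ]
 [ 0.521  -0.2375  0.05  ]
 [ 0.5103 -0.0788  0.05  ]] [0.0456 0.1578 0.0457 0.159 ]
jig [ 0.5111 -0.073 ] 0.07968344698357327 [[-0.0001  0.0014]
 [ 0.0019  0.0001]
 [-0.0024 -0.0025]
 [ 0.0007  0.001 ]]
rail in jig [[ 0.0444 -0.0063]
 [ 0.0424 -0.1641]
 [-0.0033 -0.1647]
 [-0.0012 -0.0057]]
pivot [0.5789 0.0327]
1.376164 1.376164 1.376164
```

```bash
cat >> snap.py <<'E'
def down(yaw):
    x=np.array([0,0,-1.]); y=np.array([np.cos(yaw),np.sin(yaw),0]); return R.from_matrix(np.c_[x,y,np.cross(x,y)]).as_rotvec()
np.set_printoptions(precision=4,suppress=True)
E
python3 - <<'E'
from snap import *
c=cams.capture('wrist'); print(c['T_tool_cam'],c['intrinsics'])
s=manip.state(); print(R.from_rotvec(s['tcp_rot']).as_matrix())
for p in [(.5,-.05,.36),(.5,-.05,.42)]:
  for y in np.arange(-3,3.2,.5236):
    q=inverse_kinematics(p,down(y)); print(p,round(y,2),q)
E
```

```text
[[-0.0024 -0.2611  0.9653 -0.1452]
 [ 1.     -0.0009  0.0022 -0.0002]
 [ 0.0003  0.9653  0.2611 -0.0668]
 [ 0.      0.      0.      1.    ]] [[340.8479   0.     253.4157]
 [  0.     340.8479 192.8953]
 [  0.       0.       1.    ]]
[[-0.0005  0.2771  0.9608]
 [-0.0016  0.9608 -0.2771]
 [-1.     -0.0017 -0.0001]]
(0.5, -0.05, 0.36) -3.0 None
(0.5, -0.05, 0.36) -2.48 [-0.1492 -0.1197  1.794   0.      1.4673  2.3272]
(0.5, -0.05, 0.36) -1.95 [-0.1492 -0.1197  1.794   0.      1.4673  1.8036]
(0.5, -0.05, 0.36) -1.43 [-0.1492 -0.1197  1.794  -0.      1.4673  1.28  ]
(0.5, -0.05, 0.36) -0.91 [-0.1492 -0.1197  1.794  -0.      1.4673  0.7564]
(0.5, -0.05, 0.36) -0.38 [-0.1492 -0.1197  1.794   0.      1.4673  0.2328]
(0.5, -0.05, 0.36) 0.14 [-0.1492 -0.1197  1.794  -0.      1.4673 -0.2908]
(0.5, -0.05, 0.36) 0.67 [-0.1492 -0.1197  1.794  -0.      1.4673 -0.8144]
(0.5, -0.05, 0.36) 1.19 [-0.1492 -0.1197  1.794  -0.      1.4673 -1.338 ]
(0.5, -0.05, 0.36) 1.71 [-0.1492 -0.1197  1.794  -0.      1.4673 -1.8616]
(0.5, -0.05, 0.36) 2.24 [-0.1492 -0.1197  1.794  -0.      1.4673 -2.3852]
(0.5, -0.05, 0.36) 2.76 None
(0.5, -0.05, 0.42) -3.0 None
(0.5, -0.05, 0.42) -2.48 [-0.1492 -0.126   1.6934  0.      1.5742  2.3272]
(0.5, -0.05, 0.42) -1.95 [-0.1492 -0.126   1.6934  0.      1.5742  1.8036]
(0.5, -0.05, 0.42) -1.43 [-0.1492 -0.126   1.6934 -0.      1.5742  1.28  ]
(0.5, -0.05, 0.42) -0.91 [-0.1492 -0.126   1.6934 -0.      1.5742  0.7564]
(0.5, -0.05, 0.42) -0.38 [-0.1492 -0.126   1.6934  0.      1.5742  0.2328]
(0.5, -0.05, 0.42) 0.14 [-0.1492 -0.126   1.6934 -0.      1.5742 -0.2908]
(0.5, -0.05, 0.42) 0.67 [-0.1492 -0.126   1.6934 -0.      1.5742 -0.8144]
(0.5, -0.05, 0.42) 1.19 [-0.1492 -0.126   1.6934 -0.      1.5742 -1.338 ]
(0.5, -0.05, 0.42) 1.71 [-0.1492 -0.126   1.6934 -0.      1.5742 -1.8616]
(0.5, -0.05, 0.42) 2.24 [-0.1492 -0.126   1.6934 -0.      1.5742 -2.3852]
(0.5, -0.05, 0.42) 2.76 None
```

Run:
```python
from snap import *
manip.set_gripper(0.0,20)
manip.move_pose((.46,-.04,.30),down(np.pi/2+.08))
c,s=snap('wrist','w1'); print(s['clock'],s['tool_pos'],s['contact_force'])
```

```text
4.075 [ 0.4602 -0.0395  0.2999] [ 0.0609 -0.1239 -0.1674]
```

View pics/w1.png

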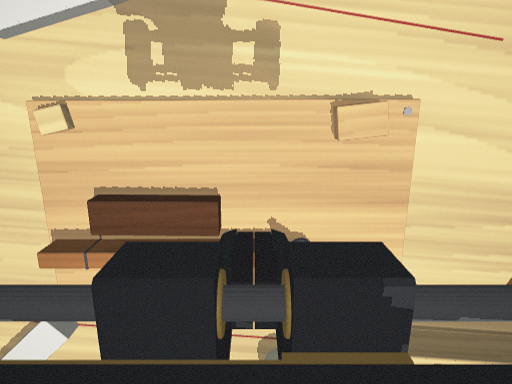

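```bash
python3 - <<'E'
from snap import *
manip.move_pose((.63,-.01,.28),down(np.pi/2+.08))
manip.dwell(.3)
c,s=snap('wrist','w2'); print(s['clock'],s['tool_pos'],s['contact_force'])
E
python3 -c "
import cv2
im=cv2.imread('pics/w2.png');cv2.imwrite('pics/w2c.png',cv2.resize(cv2.convertScaleAbs(im[0:260],alpha=1.0),(800,406),interpolation=cv2.INTER_CUBIC))"
```

```text
5.1583 [ 0.6293 -0.0103  0.2811] [ 1.0775 -0.1931  1.1544]
```

View pics/w2.png

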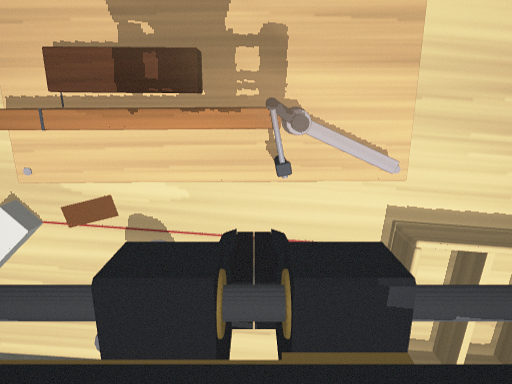

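```bash
python3 -c "
import cv2
im=cv2.imread('pics/w2.png')
cv2.imwrite('pics/w2a.png',cv2.resize(im[30:150,30:290],None,fx=3,fy=3,interpolation=cv2.INTER_CUBIC))
cv2.imwrite('pics/w2b.png',cv2.resize(im[80:200,240:430],None,fx=4,fy=4,interpolation=cv2.INTER_CUBIC))"
```

```text
(no output)
```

View pics/w2a.png

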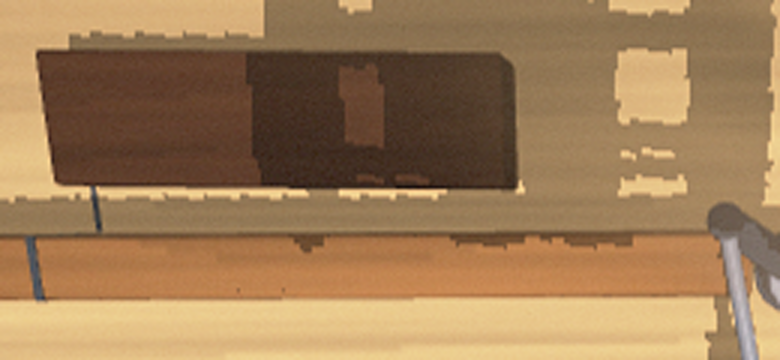

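View pics/w2b.png

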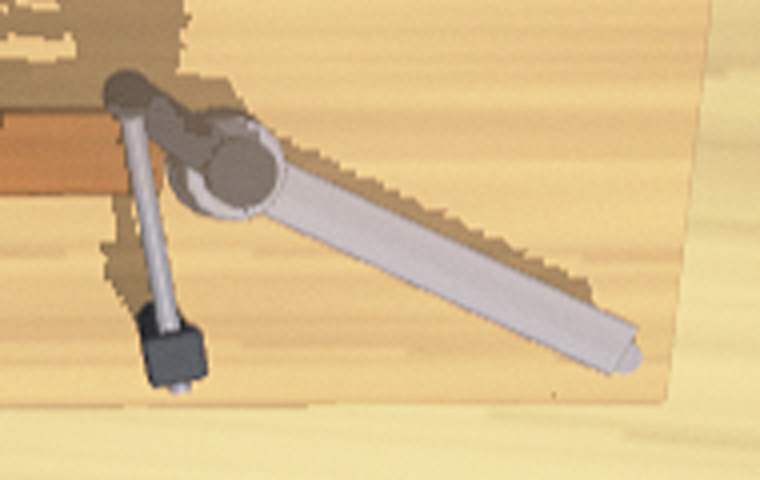

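Run:
```python
from snap import *
d=load('w2'); a=lambda l:np.array(l)/3+[30,30]; b=lambda l:np.array(l)/4+[240,80]
print('cam',camT(d)[:3,3])
h=ray(d,b([(228,163)]),.055)[0]; cr=ray(d,b([(240,172)]),.078)[0]; print('hub',h,cr)
e=ray(d,b([(635,325),(610,373)]),.046); print('barend',e,np.linalg.norm(e[0]-e[1]), np.linalg.norm(e.mean(0)[:2]-h[:2]))
v=e.mean(0)[:2]-h[:2]; print('bar ang',np.arctan2(v[1],v[0]),'-> jig yaw',np.arctan2(v[1],v[0])-np.arctan2(.91,.42))
f=ray(d,a([(0,237),(700,232)]),.063); w=f[0]-f[1]; print('fence',f, 'yaw',np.arctan2(w[0],-w[1]))
bc=ray(d,b([(666,402),(0,407)]),.018); w=bc[1]-bc[0];print('board edge',bc,np.arctan2(w[0],-w[1]))
r=ray(d,a([(38,52),(500,53),(507,187),(57,183)]),.05); print('rail',r,np.linalg.norm(r-np.roll(r,1,0),axis=1))
w=r[1]-r[0];print(np.arctan2(-w[0],w[1])); w=r[2]-r[3];print(np.arctan2(-w[0],w[1]))
```

```text
cam [ 0.5625 -0.0157  0.4262]
hub [0.5801 0.033  0.055 ] [0.581  0.0332 0.078 ]
barend [[0.616  0.1537 0.046 ]
 [0.6302 0.1492 0.046 ]] 0.014897563224585216 0.12603258776854684
bar ang 1.2227419084717404 -> jig yaw 0.08435335724738158
fence [[ 0.5897 -0.2446  0.063 ]
 [ 0.569  -0.0043  0.063 ]] yaw 0.08608319054108182
board edge [[ 0.6428  0.1803  0.018 ]
 [ 0.6605 -0.0238  0.018 ]] 0.08648321046738415
rail [[ 0.5277 -0.2342  0.05  ]
 [ 0.5155 -0.0771  0.05  ]
 [ 0.5593 -0.0731  0.05  ]
 [ 0.5704 -0.2311  0.05  ]] [0.0428 0.1576 0.0439 0.1584]
0.0774211679308809
0.07069359715333216
```

```bash
cat >> snap.py <<'E'
PIV=np.array([.580,.033]); JY=.085; PH0=1.2227
def barpose(th,off,r=.1,z=.034):
    p=PH0+th; u=np.array([np.cos(p),np.sin(p)]); n=np.array([np.sin(p),-np.cos(p)])
    return np.r_[PIV+r*u+off*n,z],down(p-np.pi)
E
python3 - <<'E'
from snap import *
for th in np.arange(0,2.01,.4):
    P,o=barpose(th,.017); print(inverse_kinematics(P,o))
P,o=barpose(0,.042)
manip.move_pose(np.r_[P[:2],.2],o)
manip.move_linear(P,rate=.15)
manip.dwell(.3)
s=manip.state(); F0=s['contact_force']; print(s['clock'],s['tool_pos']-P,F0)
for off in np.arange(.026,.011,-.002):
    P,o=barpose(0,off); manip.move_linear(P,rate=.05)
    s=manip.state(); F=s['contact_force']-F0; print(round(off,4),F,s['clock'])
    if np.linalg.norm(F[:2])>3: break
c,s=snap('wrist','w3')
E
```

```text
[0.1512 0.3936 1.8419 0.     0.9061 2.0701]
[ 0.1812  0.3378  1.921  -0.      0.8828  1.7001]
[ 0.1882  0.2732  2.0085 -0.      0.8599  1.3071]
[0.1659 0.2088 2.0915 0.     0.8413 0.8848]
[0.1126 0.1561 2.1559 0.     0.8296 0.4315]
[ 0.0353  0.1279  2.189  -0.      0.8247 -0.0458]
9.9083 [0.0005 0.0001 0.0008] [-0.3533  0.1333 -0.4437]
0.026 [ 0.3855  0.2905 -0.4464] 10.375
0.024 [ 0.1725 -0.7466 -0.5723] 10.625
0.022 [-0.3515 -0.5324  1.1934] 10.875
0.02 [ 0.2238 -0.1643 -0.115 ] 11.125
0.018 [ 3.4864 -0.0388 -1.4393] 11.375
```

View pics/w3.png

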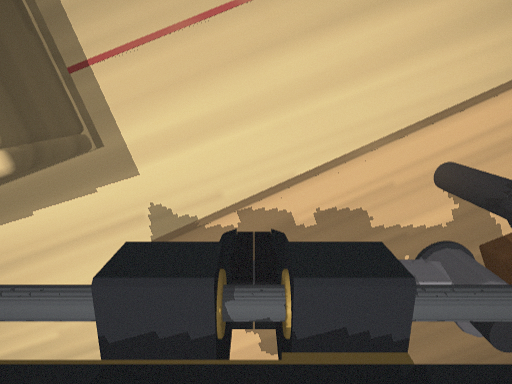

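Run:
```python
from snap import *
F0=np.array([-.3,0,-.4])
peak=0
for th in np.arange(.06,1.9,.08):
    P,o=barpose(th,.0175); manip.move_linear(P,rate=.06,rot=o)
    s=manip.state(); F=s['contact_force']-F0; n=np.linalg.norm(F[:2]); peak=max(peak,n)
    p=PH0+th; print(round(th,2),'push %.1f rad %.1f z %.1f t %.2f'%(F[:2]@[np.sin(p),-np.cos(p)],F[:2]@[np.cos(p),np.sin(p)],F[2],s['clock']))
    if n>17: print('ABORT');break
    if th>1.6 and n<1.2 : break
```

```text
0.06 push 8.0 rad -1.0 z -4.1 t 11.68
0.14 push 7.8 rad -1.4 z -4.1 t 11.97
0.22 push 7.8 rad -1.9 z -2.8 t 12.25
0.3 push 6.8 rad -1.6 z -3.8 t 12.53
0.38 push 8.5 rad -2.6 z -3.7 t 12.82
0.46 push 9.7 rad -2.9 z -4.4 t 13.10
0.54 push 8.6 rad -2.1 z -4.3 t 13.38
0.62 push 9.5 rad -2.8 z -3.8 t 13.67
0.7 push 9.6 rad -2.8 z -3.9 t 13.95
0.78 push 9.9 rad -3.3 z -3.5 t 14.23
0.86 push 10.3 rad -2.4 z -4.2 t 14.52
0.94 push 11.0 rad -2.5 z -4.3 t 14.80
1.02 push 11.3 rad -2.9 z -4.0 t 15.08
1.1 push 10.4 rad -1.6 z -3.9 t 15.37
1.18 push 11.3 rad -1.5 z -3.3 t 15.65
1.26 push 10.8 rad -1.5 z -3.0 t 15.93
1.34 push 10.7 rad -0.8 z -1.4 t 16.22
1.42 push 10.0 rad -2.2 z -1.4 t 16.50
1.5 push 9.9 rad -1.8 z -0.2 t 16.78
1.58 push 7.9 rad -2.4 z -0.1 t 17.07
1.66 push 6.1 rad -2.8 z 1.5 t 17.35
1.74 push 2.7 rad -1.2 z 2.7 t 17.63
1.82 push 0.8 rad -1.0 z -0.1 t 17.92
```

Snapped, it seems. Retreat upward and check with the camera.

```bash
python3 - <<'E'
from snap import *
P,o=barpose(1.82,.035); manip.move_linear(P,rate=.1)
manip.move_linear(np.r_[P[:2],.2],rate=.25)
manip.move_pose((.63,-.03,.28),down(np.pi/2+.085)); manip.dwell(.2)
c,s=snap('wrist','w4'); print(s['clock'],s['tool_pos'])
E
python3 -c "
import cv2
im=cv2.imread('pics/w4.png')
cv2.imwrite('pics/w4a.png',cv2.resize(im[0:200,40:360],None,fx=2.5,fy=2.5,interpolation=cv2.INTER_CUBIC))"
```

```text
20.9583 [ 0.6298 -0.0298  0.2799]
```

View pics/w4a.png

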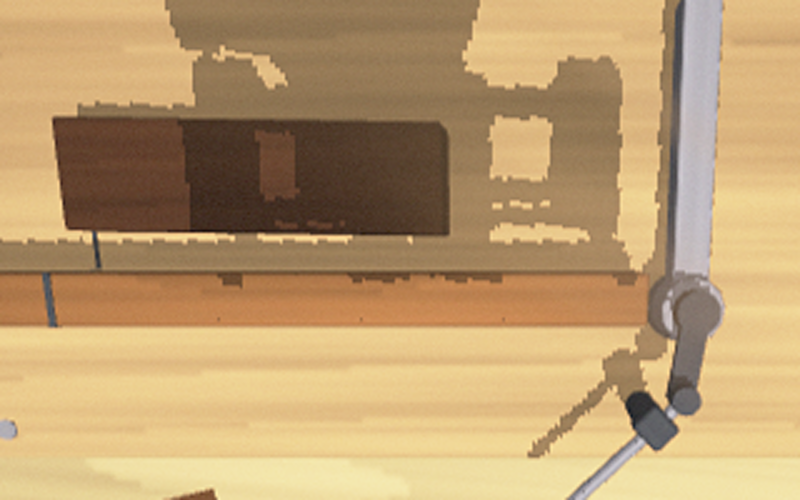

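```bash
cat >> snap.py <<'E'
O=np.array([.5143,-.0730]); MJ=np.array([[np.cos(JY),-np.sin(JY)],[np.sin(JY),np.cos(JY)]])
OR=down(np.pi/2+JY)
def j2w(x,y,z): return np.r_[MJ@[x,y]+O,z]
def w2j(p): return MJ.T@(np.asarray(p)[:2]-O)
def force(n=4):
    F=[]
    for _ in range(n): manip.dwell(.02); F.append(manip.state()['contact_force'])
    F=np.mean(F,0); return np.r_[MJ.T@F[:2],F[2]]
E
python3 - <<'E'
from snap import *
manip.move_pose(j2w(-.035,-.081,.16),OR)
manip.move_linear(j2w(-.035,-.081,.028),rate=.2)
manip.dwell(.2); F0=force(8); print(F0, manip.state()['clock'])
x=-.018; manip.move_linear(j2w(x,-.081,.028),rate=.1)
while x<.012:
    x+=.0015 if x<-.001 else .001
    manip.move_linear(j2w(x,-.081,.028),rate=.03)
    s=manip.state(); F=force(3)-F0; print('%.4f act %s F %s t %.2f'%(x,w2j(s['tool_pos']),F,s['clock']))
    if F[0]<-3.5: break
np.save('F0.npy',F0)
E
```

```text
[ 0.2925  0.021  -0.1157] 23.05
-0.0165 act [-0.0169 -0.0809] F [-0.3775 -0.255  -0.065 ] t 23.62
-0.0150 act [-0.015 -0.081] F [-0.4169 -0.2397  0.1407] t 23.92
-0.0135 act [-0.0134 -0.081 ] F [0.0822 0.2253 0.0595] t 24.22
-0.0120 act [-0.012 -0.081] F [-0.0431  0.178  -0.2005] t 24.52
-0.0105 act [-0.0106 -0.081 ] F [-1.3966 -0.0731  0.462 ] t 24.82
-0.0090 act [-0.0089 -0.081 ] F [-0.8135 -0.6943 -0.0464] t 25.12
-0.0075 act [-0.0073 -0.081 ] F [-1.0709 -0.1483  0.52  ] t 25.42
-0.0060 act [-0.0058 -0.081 ] F [-0.7376 -0.1906 -0.3271] t 25.72
-0.0045 act [-0.0043 -0.081 ] F [-0.4999 -0.5681 -0.294 ] t 26.02
-0.0030 act [-0.0028 -0.081 ] F [-0.7845 -0.1079 -0.0212] t 26.32
-0.0015 act [-0.0013 -0.081 ] F [-0.8733 -0.0618 -0.0759] t 26.62
-0.0000 act [ 0.0002 -0.081 ] F [-0.8481 -0.3127 -0.7167] t 26.92
0.0010 act [ 0.0011 -0.081 ] F [-0.4605 -0.1472 -0.4414] t 27.22
0.0020 act [ 0.0021 -0.081 ] F [-0.2783 -0.2789 -0.5436] t 27.52
0.0030 act [ 0.0031 -0.081 ] F [-1.2149 -0.4569  0.0431] t 27.82
0.0040 act [ 0.0042 -0.081 ] F [-0.9393 -0.4535 -0.2775] t 28.12
0.0050 act [ 0.0043 -0.081 ] F [-5.0945 -1.3539  3.8978] t 28.42
```

Run:
```python
from snap import *
manip.move_linear(j2w(-.02,-.081,.028),rate=.1)
manip.move_linear(j2w(-.02,-.081,.10),rate=.25)
manip.move_linear(j2w(.036,-.207,.10),rate=.25)
manip.move_linear(j2w(.036,-.207,.028),rate=.2)
manip.dwell(.2); F0=force(8); np.save('F0.npy',F0); print(F0, manip.state()['clock'])
y=-.19
for y in [-.185,-.165,-.145,-.125,-.105,-.095]:
    manip.move_linear(j2w(.036+.001*(y+.185)/.09,y,.028),rate=.06)
    s=manip.state(); F=force(3)-F0; print('%.4f act %s F %s t %.2f'%(y,w2j(s['tool_pos']),F,s['clock']))
    if F[1]<-6: print('STOP');break
c,s=snap('wrist','w5')
```

```text
[-0.3011 -0.0224 -0.0844] 30.85
-0.1850 act [ 0.036  -0.1845] F [-0.0092  0.3984  0.4961] t 31.37
-0.1650 act [ 0.0362 -0.1644] F [0.2776 0.268  0.2748] t 31.90
-0.1450 act [ 0.0364 -0.1443] F [ 0.2528 -0.1653  0.5926] t 32.43
-0.1250 act [ 0.0366 -0.1244] F [ 0.3058 -0.0346 -0.4027] t 32.97
-0.1050 act [ 0.0369 -0.1043] F [ 0.181  -0.4174  0.2271] t 33.50
-0.0950 act [ 0.037  -0.0945] F [0.6575 0.2614 0.3479] t 33.87
```

View pics/w5.png

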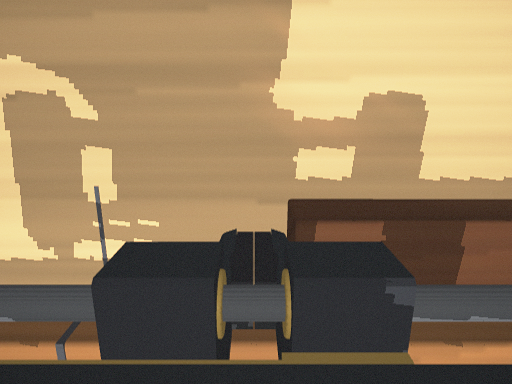

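```bash
python3 - <<'E'
from snap import *
F0=np.load('F0.npy'); y=-.095; 
while y<-.078:
    y+=.001
    manip.move_linear(j2w(.037,y,.028),rate=.04)
    s=manip.state(); F=force(2)-F0; print('%.4f act %s F %s t %.2f'%(y,w2j(s['tool_pos']),F,s['clock']))
    if F[1]<-2.5: break
c,s=snap('wrist','w6'); c,s=snap('scene','s6')
E
python3 -c "
import cv2
im=cv2.imread('pics/s6.png')
cv2.imwrite('pics/s6a.png',cv2.resize(im[130:290,120:330],None,fx=3.5,fy=3.5,interpolation=cv2.INTER_CUBIC))"
```

```text
-0.0940 act [ 0.037 -0.094] F [ 0.6976  0.1979 -0.2898] t 34.22
-0.0930 act [ 0.037 -0.093] F [ 0.4548 -0.4876  0.0503] t 34.50
-0.0920 act [ 0.037 -0.092] F [ 0.1663 -0.5427 -0.5581] t 34.78
-0.0910 act [ 0.037  -0.0909] F [ 0.2989 -0.4298 -0.3144] t 35.07
-0.0900 act [ 0.037  -0.0899] F [ 0.211  -0.7146  0.3638] t 35.35
-0.0890 act [ 0.037  -0.0889] F [-0.082  -0.4106  0.4582] t 35.63
-0.0880 act [ 0.037  -0.0879] F [ 0.6723 -0.4336 -0.211 ] t 35.92
-0.0870 act [ 0.037  -0.0869] F [ 0.3099 -0.8064  0.1541] t 36.20
-0.0860 act [ 0.037  -0.0859] F [ 0.0548 -0.2128  0.4695] t 36.48
-0.0850 act [ 0.037  -0.0849] F [ 0.5332 -0.1235 -0.2965] t 36.77
-0.0840 act [ 0.037  -0.0839] F [ 0.7506  0.0152 -0.1428] t 37.05
-0.0830 act [ 0.037  -0.0829] F [ 0.3355 -0.2718  0.4481] t 37.33
-0.0820 act [ 0.0372 -0.0822] F [ 0.6507 -2.4834 -0.3214] t 37.62
-0.0810 act [ 0.0372 -0.0821] F [ 0.0682 -5.3865 -0.6983] t 37.90
```

View pics/s6a.png

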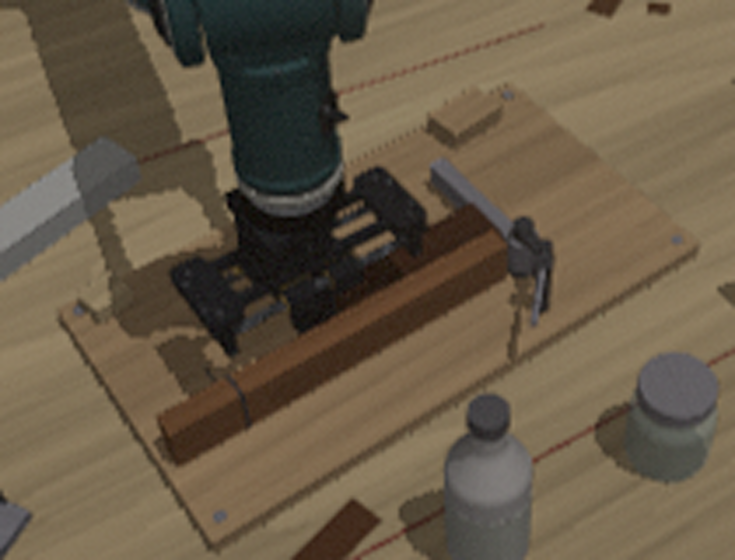

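View pics/w6.png

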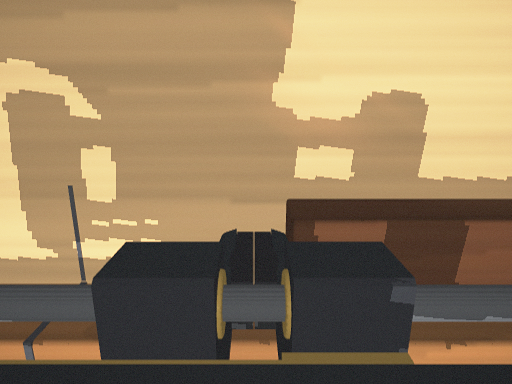

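```bash
python3 - <<'E'
from snap import *
F0=np.load('F0.npy'); y=-.081; x=.0372; hold=0
for i in range(25):
    F=force(4)-F0; print('%.4f F %s t %.2f'%(y,F,manip.state()['clock']))
    if -11.5<F[1]<-9: hold+=1
    else: hold=0
    if hold==8: break
    if hold==0:
        y+=np.clip((10.2+F[1])/5000,-.0006,.0006)
        manip.move_linear(j2w(x,y,.028),rate=.02)
# release gently, back off
manip.move_linear(j2w(.036,-.105,.028),rate=.1)
manip.move_linear(j2w(.036,-.105,.12),rate=.25)
manip.move_pose((.63,-.03,.28),OR); manip.dwell(.2)
c,s=snap('wrist','w7'); print(s['clock'])
E
python3 -c "
import cv2
im=cv2.imread('pics/w7.png')
cv2.imwrite('pics/w7a.png',cv2.resize(im[0:200,40:360],None,fx=2.5,fy=2.5,interpolation=cv2.INTER_CUBIC))"
```

```text
-0.0810 F [-0.0991 -5.8142 -1.0727] t 38.10
-0.0804 F [-0.6651 -7.6154 -0.3616] t 38.42
-0.0799 F [-0.9623 -9.5545 -0.9224] t 38.73
-0.0799 F [-0.7965 -9.2095 -0.6542] t 38.80
-0.0799 F [-1.2745 -9.7777 -1.0466] t 38.87
-0.0799 F [-0.6626 -9.2474 -1.3518] t 38.93
-0.0799 F [-0.7645 -9.3967 -1.2576] t 39.00
-0.0799 F [-0.8567 -9.2956 -0.8484] t 39.07
-0.0799 F [-0.7341 -9.7386 -0.5774] t 39.13
-0.0799 F [-0.9879 -9.711  -0.6317] t 39.20
41.225
```

View pics/w7a.png

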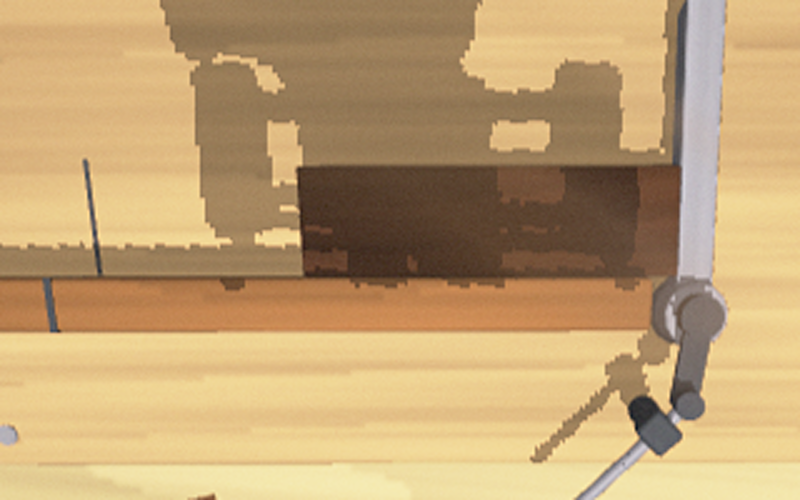

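```bash
python3 - <<'E'
from snap import *
manip.move_pose(j2w(-.025,0.0,.12),OR)
manip.move_linear(j2w(-.025,0.0,.028),rate=.2)
manip.dwell(.15); F0=force(6); x=.002
manip.move_linear(j2w(x,0,.028),rate=.08)
for i in range(8):
    F=force(2)-F0; s=manip.state(); print('%.4f act %s F %s t %.2f'%(x,w2j(s['tool_pos']),F,s['clock']))
    if F[0]<-4: break
    x+=.0006; manip.move_linear(j2w(x,0,.028),rate=.04)
manip.move_linear(j2w(-.025,0,.028),rate=.15)
manip.move_linear(j2w(-.025,0,.09),rate=.3)
manip.move_linear(j2w(.0365,-.105,.09),rate=.3)
manip.move_linear(j2w(.0365,-.105,.028),rate=.2)
manip.dwell(.15); F0=force(6); y=-.0832
manip.move_linear(j2w(.0365,y,.028),rate=.08); hold=0
for i in range(40):
    F=force(3)-F0; t=manip.state()['clock']; print('%.4f F %s t %.2f'%(y,F,t))
    if -11.5<F[1]<-9: hold+=1
    else: hold=0
    if hold==14 or t>63: break
    if hold==0:
        y+=np.clip((10.3+F[1])/4500,-.0007,.0007)
        manip.move_linear(j2w(.0365,y,.028),rate=.03)
manip.move_linear(j2w(.0365,-.105,.028),rate=.1)
manip.move_linear(j2w(.0365,-.105,.12),rate=.3)
manip.move_pose((.63,-.03,.28),OR); manip.dwell(.1)
c,s=snap('wrist','w8'); print(s['clock'])
E
python3 -c "
import cv2
im=cv2.imread('pics/w8.png')
cv2.imwrite('pics/w8a.png',cv2.resize(im[0:200,40:360],None,fx=2.5,fy=2.5,interpolation=cv2.INTER_CUBIC))"
```

```text
0.0020 act [0.0024 0.    ] F [-0.2304  0.3219 -0.3566] t 43.53
0.0026 act [ 0.0025 -0.    ] F [-0.1866 -0.0265  0.1593] t 43.82
0.0032 act [ 0.0032 -0.    ] F [ 0.4173 -0.5472 -0.3826] t 44.10
0.0038 act [0.0038 0.    ] F [-0.0636  0.3107 -0.203 ] t 44.38
0.0044 act [0.0042 0.    ] F [-0.8419 -0.267   0.2645] t 44.67
0.0050 act [0.0042 0.    ] F [-4.336  -0.0201  3.9831] t 44.95
-0.0832 F [-0.0919 -0.188  -0.3737] t 47.40
-0.0825 F [ 0.2744 -0.0537 -0.0101] t 47.70
-0.0818 F [-0.3307 -3.0964 -1.0087] t 48.00
-0.0811 F [-0.7777 -5.6785 -1.6047] t 48.30
-0.0804 F [-1.3296 -8.0972 -1.305 ] t 48.60
-0.0799 F [-1.6447 -9.6676 -1.2578] t 48.90
-0.0799 F [-1.4143 -9.3346 -1.9498] t 48.95
-0.0799 F [-1.8313 -9.2399 -1.3444] t 49.00
-0.0799 F [-1.6272 -9.4717 -1.618 ] t 49.05
-0.0799 F [-1.5773 -9.3096 -2.0795] t 49.10
-0.0799 F [-1.9912 -8.8576 -1.7603] t 49.15
-0.0796 F [ -1.5428 -10.605   -2.2575] t 49.45
-0.0796 F [ -2.0224 -11.1348  -1.5282] t 49.50
-0.0796 F [ -1.5322 -10.5162  -1.6313] t 49.55
-0.0796 F [ -1.4217 -11.1058  -1.8465] t 49.60
-0.0796 F [ -1.5283 -10.4282  -2.061 ] t 49.65
-0.0796 F [ -1.6976 -10.4743  -1.6992] t 49.70
-0.0796 F [ -1.398  -10.501   -1.2318] t 49.75
-0.0796 F [ -1.2802 -10.0054  -1.6443] t 49.80
-0.0796 F [ -1.2908 -10.5949  -1.3311] t 49.85
-0.0796 F [ -1.6326 -10.5858  -1.759 ] t 49.90
-0.0796 F [ -2.0897 -10.9628  -1.2218] t 49.95
-0.0796 F [ -1.6897 -10.4128  -1.4539] t 50.00
-0.0796 F [ -0.9534 -10.7134  -1.5311] t 50.05
-0.0796 F [ -1.0677 -10.1958  -1.3162] t 50.10
51.9667
```

View pics/w8a.png

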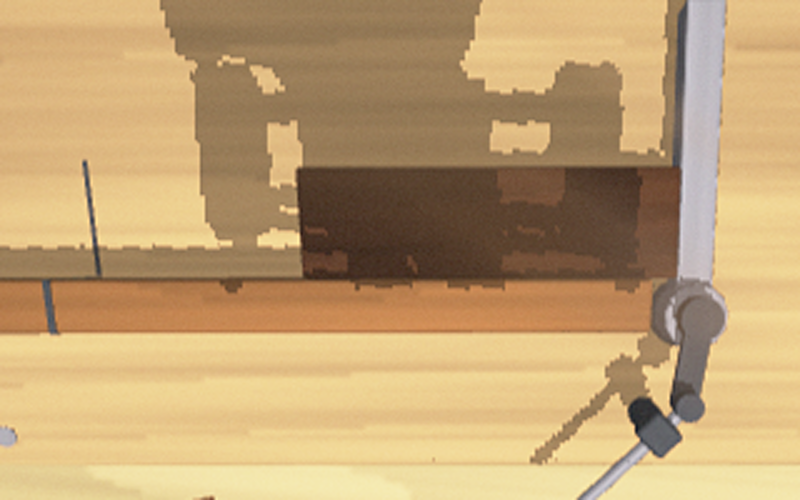

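The rail is flush along the fence (nudging it again met the same contact at jig x 4.2 mm), its end is against the bar, the bar is home, and the arm is clear.

Run:
```python
from snap import *
order.close_job(); print(manip.state()['clock'])
```

```text
the job is handed in; nothing more can be done
the job is handed in; nothing more can be done
```

The stop bar is home and the rail is seated flush to the fence and butted to the bar. I handed the job in at about 52 s with the arm clear of everything.

- **Bar:** I swung it with closed fingers about 100 mm from the pivot. The highest sampled push was about 12 N. It snapped home past about 1.8 rad, and the wrist picture afterwards showed it square across the board.
- **Rail to the fence:** I pushed it against the fence with about 5 N, then slid it along to the bar.
- **Press against the bar:** The first press was about 9.5 N for about 0.5 s. I then nudged the rail to the fence again at about 4 N to check it was flush. The stop point matched the first one to about 0.1 mm. The second press was 9–11 N for about 1 s, with about 10.5 N over the last 0.65 s.
- **Last check:** The final wrist picture, taken just before hand-in, shows the rail along the fence, its end on the bar, and the bar home.
- **Disagreements and limits:**
  - My measured jig position was off by 2–3 mm from where contact actually happened, so I seated the rail by contact force rather than by coordinates.
  - I did not measure the bystanders again after the job. The mid-job scene picture showed the ones in view in place.

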